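# Free a sprung clamp strap with a forked spring-bar tool

## Robot

A 6-joint arm with a two-finger parallel gripper is mounted at the origin on a cart in front of the work surface, level with it; the furniture and walls round the work are solid. World frame = base frame: x ahead of the robot, y to its left, z up, the work surface at z = 0. Lengths are in mm, angles in rad, forces in N, time in s.
With the tool pointing down it reaches from about 350 to 875 mm from the base axis. Payload 4.2 kg.
Tool frame: the origin (TCP) lies midway between the tips of the shut fingers; the grasp point (between the pads) lies 19 mm behind it; z points along the fingers, y is the direction in which the jaws open and shut (so a half turn about z gives the same grasp; the last joint's range is limited). The gripper opens to 85 mm and grips with 20 to 120 N. Pads are 22 mm wide; open, the fingers measure 114 mm over their backs; the gripper's body (76 mm by 85 mm) begins 54 mm behind the grasp point. The pads swing forward as they close: fully open they stand 13 mm farther back than shut.
Start: joints at [-0.846, 0.385, 0.008, 0, -1.194, -0.259], TCP at [280.722, -558.385, 231.312] pointing down, gripper open.
Joint ranges: [-3.14, 3.14], [-1.21, 2.06], [-1.07, 1.41], [-3.16, 2.05], [-2.99, -0.16], [-3.1, 3.1]. Speed limits (rad/s): [2.79, 2.79, 3.14, 3.14, 3.14, 3.14].

## Interface

Orientations are given as a unit quaternion [x, y, z, w].
In Python, from bench import read_state, get_image, job_done, search_frame, regions_of gives the robot as it stands.
- The arm moves only by the tool servo_tool, never from a script. Its arguments are lists of equal length, an entry for each row: "turn": the turn, a rotation vector about the world's x, y, z in rad, a list of three; "dp": the shift along the world's x, y, z in m, a list of three; "fingers": the finger opening in m, from 0 to 0.0854. In form: {"turn": [[rx, ry, rz], ...], "dp": [[tx, ty, tz], ...], "fingers": [fingers, ...]}. A call has exactly 5 rows; each row shifts and turns the pose as measured when the row begins; what a row does not reach is not made up. A row lasts 1/8 s, in which the tool goes at most 62.5 mm and 10.7 degrees, less where a joint would pass 70% of its speed; a pose out of reach is approached as far as the arm can. A call is refused whole if a number of a shift passes 0.0625 or a number of a turn 0.188, either way. A call with a gripper value outside its range is refused whole. The fingers move at their own pace and stop on an object; the grip force is fixed at half the most. Time passes only in rows, so rows that do not move let the fingers close, or fill a call up. It gives the time, the measured TCP pose, the force and the opening at its end, in the units of the state.
- read_state(): the state, without advancing time (a new reading comes with each control period).
- get_image(name): name is "scene" or "top" or "wrist"; returns a dict with "img" (384x512x3 uint8, red, green, blue), "vfov" (degrees; the focal length in pixels is half the picture's height over the tangent of half this angle, whatever the lens; pixels are square), "cx", "cy" (the principal point, pixels), "world_from_camera" (4x4, takes a point from camera to world coordinates); the wrist camera has in their place "mount" (4x4, takes a point from camera to tool coordinates, whose origin is the TCP and whose axes are the flange's). Camera axes: x right, y down, z forward; pixel columns grow to the right and rows downward; lengths in mm; the calibration is good to about 2 mm. The wrist camera is an equidistant fisheye: a pixel r from the principal point sees the ray r / f radians off the axis. A picture is of the moment at which its call begins: read the wrist's pose just before it. There is no depth.
- job_done(): hands the job in, once; it reports no verdict.
Trained networks look in the newest picture that a camera, given by its name, has taken for a name from the list of things; names that differ only in an ending like _2 or _b are one class to them, and where a whole thing is asked for, a point or a joint stands for the part that bears it (a point fixed in the world has none). Each returns a list of dicts, best first, with "score" (0 to 1); they miss things now and then, are a little off and sometimes report something else, mostly with a low value. They report only what shows in the picture. A call takes as long as a camera call. They do not tell look-alikes from the thing itself.
- search_frame(query, camera): "box" ([left, top, width, height] in pixels, round what is visible of it).
- regions_of(query, camera): "region" (384x512 bool, what is visible of it) and "box" ([left, top, width, height] in pixels, round what is visible of it).
The state is a dict: "clock": time; "joints": joint angles; "joint_vel": joint speeds; "joint_efforts": joint torques, N m; "position": TCP position; "ee_rot": TCP orientation; "contact_force": force on the tool from outside, world axes, zero at the start; "wrist_torque": the same for the moment, N m; "gripper_width": finger opening in mm.
Only numpy, scipy, OpenCV 4.12 (cv2) and the standard library are available. Lean on these libraries where they do the work, as an engineer would, in place of code of your own. Each camera call takes 0.05 s, during which the arm holds its last target. There are 200 camera calls.

## Task

Take the forked tool out of its stand, put its prongs over the clamp's spring bar between the brass collar and the lug, and press the collar gently sideways away from the lug, by feel, until the bar end leaves the lug and the strap can be brought up to stand open. Then put the tool back into its stand, fully seated. Touch the clamp only with the tool, never force it, and leave the beaker, the brass weight and the white-capped jar where they are.

Things in the scene. Friction and masses are not known exactly. Their poses are not given: they have to be found in the camera images.
- clamp: Fixed aluminium plate 160x115x12 mm (x, y, z); origin at the centre of its underside. It carries a grey head: a steel strap hinged about a y-parallel axis at x 50, z 45 mm, running to -x, and across the strap's free end a spring bar at x -45, z 45 mm. THE WHOLE HEAD IS SET UP TO 9 mm TO EITHER SIDE ALONG y, which the readings do not show: feel for it or see it.
- bar_gap (a point): Point on the plate's frame at x -45, y 14, z 45 mm: with the head centred, the middle of the bare rod (brass, 6 mm diameter, along y) between collar and lug, 28 mm apart, where the fork goes in from above. Axes as the clamp's. Nothing of the head stands above z 60 mm while the strap is down; the strap's plate begins 20 mm to +x of the rod axis.
- collar_face (a point): Point on the plate's frame at x -45, y 0, z 45 mm: with the head centred, the lug-side (+y) face of the brass collar (24 mm diameter, 3 mm thick). It moves to -y against a spring: 3 N to start (up to 5 N with friction), 7 N at 8 mm, where the rod end leaves the lug, 8 N at 10 mm, where it meets a hard stop. More than 12 N from the tool on any part of the clamp would damage it.
- lug_face (a point): Point on the plate's frame at x -45, y 28, z 45 mm: with the head centred, the collar-side face of the fixed lug (20x12 mm in x, y, top at z 56 mm). The rod end stands 8 mm deep in it and locks the strap. When it is out a weak spring lifts the strap, but the fork's friction may hold it: raise the tool some 20 mm while pressing, then ease off to +y.
- strap (a joint): Angle of the clamp's steel strap (rad): 0 = down and locked (0.01 of play), 0.22 = fully open against its stop (bar risen 21 mm, and shifted 2 mm towards +x of the clamp). It stays up by its spring.
- fork_handle (a point): Centre of the forked tool's handle: blue upright block 25x20x56 mm (x, y, z); grasp it across its y faces, 20 mm apart. Steel shank and two-pronged fork below: prong tips 80 mm under this point. Fork 22 mm wide along the tool's x, 4 mm thick along its y, slot 12 mm wide and 24 mm deep, open downward. A half turn about z gives the same tool. About 60 g.
- stand: Grey plastic tool stand 64x50x55 mm (x, y, z), fixed; origin at the centre of its underside, z up. In its top a centred rectangular well right through, 28 mm along x and 13 mm along y. The seated tool's handle rests on the top, so its centre is 83 mm above the stand's underside, the tool's x along the stand's x (either way round).
- beaker: Glass beaker, 60 mm diameter, 82 mm tall, standing; origin at the centre of its underside. Leave alone.
- brass_weight: Round brass weight, 42 mm diameter, 29 mm tall; origin at the centre of its underside. Leave alone.
- jar: White jar with a white cap and a brown band, 59 mm diameter, 72 mm tall; origin at the centre of its underside. Leave alone.
Not all that is in view belongs to the job. What is shaped like the stand but pink, red or turquoise is not meant.

How it is judged:
By the outcome, as a careful person would: the job done as asked, in the order asked, and still so for the second after the job is handed in, with the robot touching nothing.
It also fails if it takes over 61 s, if anything falls off the work surface, if the arm or the gripper's body presses on something with over 40 N, if the wrist force passes 120 N, or if a joint passes its speed limit or range.

## Working session

There is one attempt and no reset: what is moved stays moved. The work goes in short steps, Python scripts to look and compute and a tool call to move; the robot and the scene stay as the last step left them, time stands still between calls to the robot, and variables do not carry over. Pictures are saved under pics/ and viewed, about 8 in all and at most 12, crops included, and the job is handed in when it is done.

Besides the shell and the picture viewer there is one more tool, called after "Emit:" as name(argument=value, ...), one argument or row to a line, values as JSON. servo_tool: Moves the arm, as the interface text tells. Its arguments: {"type":"object","properties":{"turn":{"type":"array","items":{"type":"array","items":{"type":"number"}}},"dp":{"type":"array","items":{"type":"array","items":{"type":"number"}}},"fingers":{"type":"array","items":{"type":"number"}}},"required":["turn","dp","fingers"]}

```bash
mkdir -p pics; ls; cat > h.py <<'E'
import numpy as np, cv2
from bench import *
def save(n,im,s=1.0):
    cv2.imwrite('pics/'+n+'.png',cv2.resize(im[:,:,::-1],None,fx=s,fy=s,interpolation=cv2.INTER_CUBIC))
def ray(c,u,v):
    f=c['img'].shape[0]/2/np.tan(np.radians(c['vfov'])/2); T=np.array(c['world_from_camera'])
    d=T[:3,:3]@np.array([(u-c['cx'])/f,(v-c['cy'])/f,1]); return T[:3,3],d
def at_z(c,u,v,z):
    o,d=ray(c,u,v); return o+d*(z-o[2])/d[2]
def proj(c,p):
    f=c['img'].shape[0]/2/np.tan(np.radians(c['vfov'])/2); T=np.array(c['world_from_camera'])
    q=T[:3,:3].T@(np.array(p)-T[:3,3]); return c['cx']+f*q[0]/q[2],c['cy']+f*q[1]/q[2]
E
python3 - <<'E'
from h import *
im=[]
for n in ['scene','top']:
    c=get_image(n); im.append(c['img']); print(n,c['vfov'],c['cx'],c['cy'],np.round(c['world_from_camera'],3).tolist())
    for q in ['clamp','fork_handle','stand','beaker','brass_weight','jar']:
        print(q,[(round(r['score'],2),r['box']) for r in search_frame(q,n)[:4]])
save('a',np.vstack(im),.78)
save('s',im[0],1.5);save('t',im[1],1.5)
print(read_state())
E
```

```text
pics
scene 57.198109420907954 256.92433230952463 191.96506472416354 [[-0.53, -0.506, 0.68, -97.958], [-0.848, 0.328, -0.416, 452.268], [-0.013, -0.797, -0.603, 639.86], [0.0, 0.0, 0.0, 1.0]]
clamp [(0.88, [219.9, 193.2, 54.7, 57.9])]
fork_handle [(0.75, [349.7, 164.0, 9.5, 20.8])]
stand [(0.88, [296.1, 161.7, 26.4, 30.2]), (0.72, [269.3, 173.8, 26.9, 37.5]), (0.67, [334.7, 178.5, 30.3, 24.1]), (0.61, [298.4, 143.7, 24.0, 18.0])]
beaker [(0.57, [266.6, 145.7, 15.9, 30.4])]
brass_weight [(0.71, [314.7, 208.9, 13.1, 17.9]), (0.31, [218.4, 195.4, 52.6, 52.6])]
jar [(0.63, [153.9, 221.1, 23.7, 33.9])]
top 47.65426936383341 263.4017442661338 193.6521221968455 [[0.015, -0.985, 0.169, 307.275], [-1.0, -0.015, 0.004, 49.666], [-0.001, -0.169, -0.986, 1363.533], [0.0, 0.0, 0.0, 1.0]]
clamp [(0.7, [218.4, 173.4, 49.9, 56.7]), (0.7, [346.3, 217.5, 10.3, 9.2])]
fork_handle [(0.62, [344.8, 216.2, 11.0, 9.8])]
stand [(0.91, [335.4, 210.3, 23.7, 20.0]), (0.84, [286.1, 176.5, 16.4, 23.7]), (0.67, [342.7, 140.8, 21.1, 25.6]), (0.55, [318.2, 169.8, 23.7, 25.6])]
beaker [(0.9, [299.5, 138.5, 21.1, 20.8])]
brass_weight [(0.51, [296.8, 228.5, 11.7, 12.1])]
jar [(0.94, [167.4, 182.2, 23.5, 16.5])]
{'clock': 0.7, 'joints': array([-8.46412529e-01,  3.84640641e-01,  7.91264509e-03, -1.82776503e-05,
       -1.19402029e+00, -2.58597159e-01]), 'joint_vel': array([-0.00062887,  0.00168799, -0.00099299,  0.00089288,  0.00136323,
       -0.0006574 ]), 'joint_efforts': array([ 4.17766605e-04, -3.91947520e+01,  1.88585705e+01,  4.18979242e+00,
       -2.85038077e-04,  4.46595209e-06]), 'position': array([ 280.71532328, -558.3813681 ,  231.35018484]), 'ee_rot': array([-2.30790422e-01,  9.73003484e-01, -1.71658270e-05,  1.88277501e-05]), 'contact_force': array([ 0.46894093,  1.03278487, -0.22719839]), 'wrist_torque': array([0.01839913, 0.00902356, 0.03437268]), 'gripper_width': 85.47038587984989}
```

View pics/s.png

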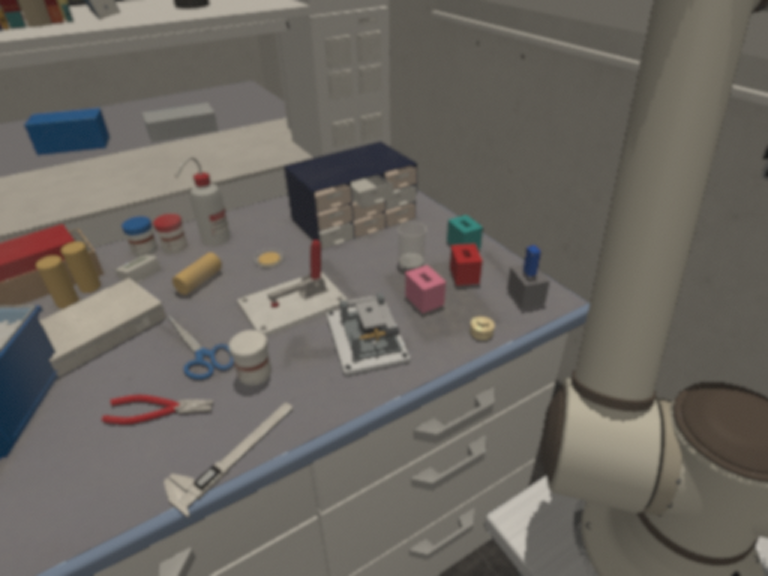

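View pics/t.png

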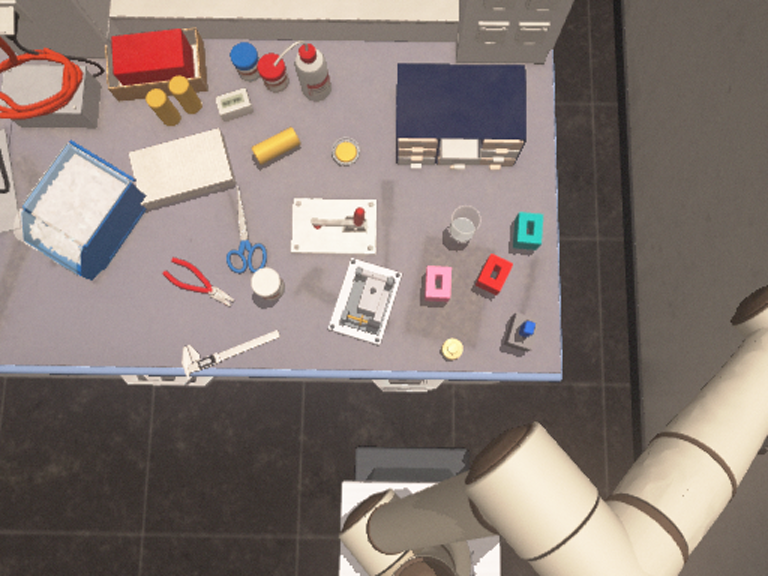

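Scene: the clamp is at about (365,335) in scene and (365,300) in top (1.5x pixels). The grey stand holding the blue-handled tool is at (528,280) in scene and (522,332) in top. The pink, red and turquoise blocks are decoys and empty; only the grey one matches.

```bash
python3 - <<'E'
from h import *
from scipy.optimize import least_squares
c={n:get_image(n) for n in ['scene','top']}
def tri(a,b):
    o1,d1=ray(c['scene'],*a);o2,d2=ray(c['top'],*b)
    A=np.stack([d1,-d2],1);s=np.linalg.lstsq(A,o2-o1,rcond=None)[0]
    return ((o1+d1*s[0])+(o2+d2*s[1]))/2, np.linalg.norm(o1+d1*s[0]-o2-d2*s[1])
print('handle', tri((354.5,174.5),(350,220)))
for n,(u,v),z in [('handle',(350.5,219),111),('stand',(345,222),55),('weight',(302,233),29),('beaker',(310,149),82),('jar',(178,189),72),('red',(329,182),55),('pink',(292,188),55)]:
    print(n,at_z(c['top'],u,v,z).round(0))
# clamp plate corners at top z=12 in top view
for q in [(350,260),(400,268),(380,343),(330,328)]: print(at_z(c['top'],q[0]/1.5,q[1]/1.5,12).round(0))
a=c['top']['img'][168:240,205:275]; b=c['top']['img'][190:244,325:375]
A=cv2.resize(a,None,fx=7,fy=7,interpolation=cv2.INTER_CUBIC);B=cv2.resize(b,None,fx=6,fy=6,interpolation=cv2.INTER_CUBIC)
B=cv2.copyMakeBorder(B,0,A.shape[0]-B.shape[0],0,0,cv2.BORDER_CONSTANT)
save('crop',np.hstack([A,B]))
print(A.shape,B.shape)
w=get_image('wrist');print(w['vfov'],w['cx'],w['cy'],np.array(w['mount']).round(3).tolist())
E
```

```text
handle (array([ 451.84656167, -203.17811431,   81.89129571]), np.float64(1.3149962217294326))
handle [ 452. -199.  111.]
stand [ 449. -193.   55.]
weight [416. -65.  29.]
beaker [668. -85.  82.]
jar [540. 313.  72.]
red [ 572. -146.   55.]
pink [551. -32.  55.]
[604. 152.  12.]
[588.  45.  12.]
[429.  85.  12.]
[458. 189.  12.]
(504, 490, 3) (504, 300, 3)
65.70646984690485 253.97537180294842 189.1708058295626 [[0.001, -0.955, -0.297, 75.97], [1.0, 0.001, 0.001, -1.767], [-0.0, -0.297, 0.955, -142.577], [0.0, 0.0, 0.0, 1.0]]
```

View pics/crop.png

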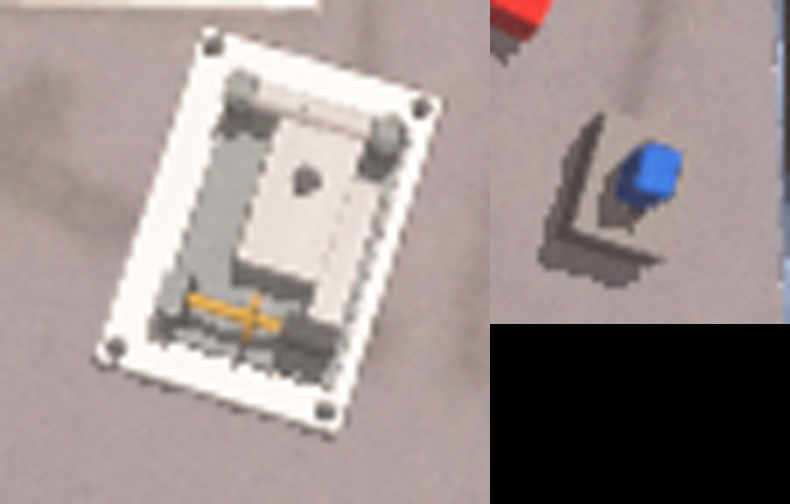

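Top crop: plate corners are at (207,30), (440,98), (335,432), (100,358). The lug is left of the rod (172,295), the collar is at (252,318), and clamp x points up the image, yaw about -16°. The grey stand carries the blue handle, with its long side at yaw about -20°. Next I move over the stand with the jaws along its y.

Emit:
servo_tool(
  turn=[
    [0,0,-0.163],
    [0,0,-0.163],
    [0,0,-0.163],
    [0,0,-0.163],
    [0,0,-0.163],
  ],
  dp=[
    [0.024,0.051,0],
    [0.024,0.051,0],
    [0.024,0.051,0],
    [0.024,0.051,0],
    [0.024,0.051,0],
  ],
  fingers=[0.085,0.085,0.085,0.085,0.085],
)

```text
clock: 1.48
position: [400.1, -304.2, 230.8]
ee_rot: [0.183, 0.983, -0.0, 0.001]
contact_force: [1.7, -0.4, 0.2]
gripper_width: 84.9
```

Emit:
servo_tool(
  turn=[
    [0,0,0],
    [0,0,0],
    [0,0,0],
    [0,0,0],
    [0,0,0],
  ],
  dp=[
    [0.024,0.051,0],
    [0.024,0.051,0],
    [0,0,0],
    [0,0,0],
    [0,0,0],
  ],
  fingers=[0.085,0.085,0.085,0.085,0.085],
)

```text
clock: 2.1
position: [450.5, -196.6, 232.0]
ee_rot: [0.181, 0.984, -0.0, 0.002]
contact_force: [0.7, 0.2, -0.4]
gripper_width: 84.7
```

```bash
cat >> h.py <<'E'
from scipy.spatial.transform import Rotation as R
def wray(w,s,u,v):
    f=192/np.tan(np.radians(w['vfov'])/2); x,y=u-w['cx'],v-w['cy']; r=np.hypot(x,y)+1e-9; t=r/f
    d=np.array([np.sin(t)*x/r,np.sin(t)*y/r,np.cos(t)]); M=np.array(w['mount']); Q=R.from_quat(s['ee_rot']).as_matrix()
    return Q@M[:3,3]+s['position'], Q@M[:3,:3]@d
def wz(w,s,u,v,z):
    o,d=wray(w,s,u,v); return o+d*(z-o[2])/d[2]
def wproj(w,s,p):
    f=192/np.tan(np.radians(w['vfov'])/2); M=np.array(w['mount']); Q=R.from_quat(s['ee_rot']).as_matrix()
    q=M[:3,:3].T@(Q.T@(np.array(p)-s['position'])-M[:3,3]); t=np.arctan2(np.hypot(q[0],q[1]),q[2]); h=np.hypot(q[0],q[1])
    return w['cx']+f*t*q[0]/h, w['cy']+f*t*q[1]/h
E
python3 - <<'E'
from h import *
s=read_state(); w=get_image('wrist'); save('w1',w['img'],1.5)
for q in ['stand','fork_handle']:
    for r in regions_of(q,'wrist')[:2]:
        m=r['region'].astype(np.uint8); ct=max(cv2.findContours(m,0,2)[0],key=cv2.contourArea)
        print(q,r['score'],r['box'],cv2.minAreaRect(ct))
E
```

```text
stand 0.79 [366.6, 158.3, 59.3, 69.8] ((398.7529602050781, 192.88821411132812), (64.10295104980469, 50.110939025878906), 77.47119140625)
stand 0.65 [266.8, 278.4, 45.2, 49.2] ((289.3713684082031, 305.1308898925781), (54.57037353515625, 37.53415298461914), 76.50426483154297)
fork_handle 0.98 [235.8, 160.7, 25.3, 41.1] ((248.0, 182.5), (39.0, 22.0), 90.0)
```

View pics/w1.png

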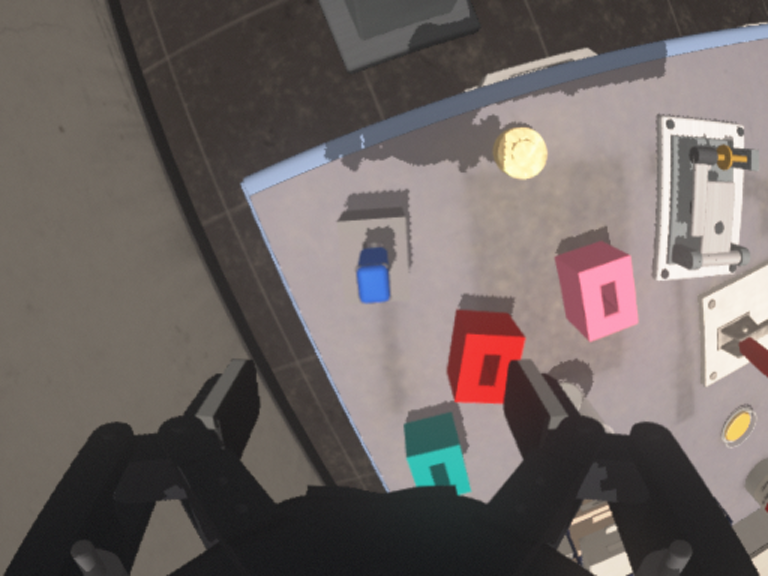

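The wrist view shows the blue handle at (374,285) in its grey stand, nearly square to the image. I'll measure it by colour.

```bash
python3 - <<'E'
from h import *
s=read_state(); w=get_image('wrist'); im=w['img'].astype(int)
# stand-top & handle crop
m=((im[:,:,2]>im[:,:,0]+50)&(im[:,:,2]>170)); m[:, :220]=0; m[:,280:]=0; m[:140]=0;m[230:]=0
m=m.astype(np.uint8); ct=max(cv2.findContours(m,0,2)[0],key=cv2.contourArea); print(cv2.boundingRect(ct),cv2.minAreaRect(ct))
b=cv2.boxPoints(cv2.minAreaRect(ct)); P=np.array([wz(w,s,u,v,111) for u,v in b]); print(P.round(1)); print(P.mean(0))
for k in range(4):
    e=P[(k+1)%4]-P[k]; print(np.hypot(*e[:2]).round(1),np.degrees(np.arctan2(e[1],e[0])).round(1))
A=cv2.resize(w['img'][115:215,205:295],None,fx=6,fy=6,interpolation=cv2.INTER_CUBIC)
save('w1c',A)
E
```

```text
(238, 178, 21, 25) ((248.49234008789062, 189.93846130371094), (23.566598892211914, 19.101348876953125), 82.87498474121094)
[[ 443.1 -211.4  111. ]
 [ 447.2 -194.3  111. ]
 [ 469.5 -199.8  111. ]
 [ 465.4 -217.3  111. ]]
[ 456.29698808 -205.72032648  111.        ]
17.6 76.5
22.9 -13.8
18.0 -103.2
23.0 165.1
```

View pics/w1c.png

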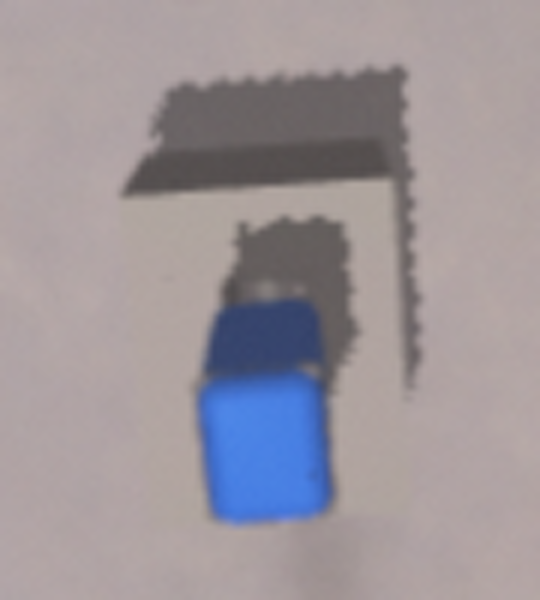

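```bash
python3 - <<'E'
from h import *
s=read_state(); w=get_image('wrist')
f=lambda x,y,z:wz(w,s,205+x/6-.5,115+y/6-.5,z)[:2]
ang=lambda a,b:np.degrees(np.arctan2(*(b-a)[::-1]))
a,b,c=f(122,195,55),f(392,178,55),f(410,395,55); print(a,b,c,np.linalg.norm(b-a),ang(a,b),ang(b,c))
v=(a-b)/np.linalg.norm(a-b); x=np.array([-v[1],v[0]]); x=x if x[0]>0 else -x
print('stand centre',(a+b)/2+32*x)
print('top face', [f(*p,111).round(1) for p in [(200,385),(325,378),(333,508),(212,520)]], np.mean([f(*p,111) for p in [(200,385),(325,378),(333,508),(212,520)]],0), ang(f(200,385,111),f(212,520,111)),ang(f(325,378,111),f(333,508,111)),ang(f(200,385,111),f(325,378,111)))
print('bottom', (f(205,375,55)+f(328,370,55))/2)
Q=R.from_quat(s['ee_rot']).as_matrix(); print(Q[:,1],np.degrees(np.arctan2(Q[1,1],Q[0,1])))
print(s['position'],s['joints'])
E
```

```text
[ 417.6271932 -219.3458187] [ 432.18293532 -172.57711485] [ 471.68089827 -183.43461534] 48.981438206540034 72.7123822531092 -15.370264165986057
stand centre [ 455.45946564 -205.47085982]
top face [array([ 442.6, -210.8]), array([ 448.4, -192.5]), array([ 468.6, -198.8]), array([ 463.7, -217.2])] [ 455.808034   -204.83867251] -16.844234737841376 -17.145670942695368 72.47055226738362
bottom [ 458.14269076 -206.85781485]
[ 3.56008878e-01  9.34482553e-01 -1.92295196e-04] 69.14471074389634
[ 450.43816182 -196.69543369  231.99780738] [-7.96980486e-02  1.53651736e-01 -3.11946715e-01  1.54526487e-03
 -1.10116826e+00 -1.85578787e+00]
```

Two measurements agree: stand and handle centre at (455.6,-205.2), yaw -17.3°. Next I align, descend and grasp.

Emit:
servo_tool(
  turn=[
    [0,0,0.061],
    [0,0,0],
    [0,0,0],
    [0,0,0],
    [0,0,0],
  ],
  dp=[
    [0.0052,-0.0086,-0.02],
    [0,0,-0.045],
    [0,0,-0.04],
    [0,0,-0.02],
    [0,0,0],
  ],
  fingers=[0.085,0.085,0.085,0.085,0.085],
)

```text
clock: 2.98
position: [455.7, -208.0, 104.8]
ee_rot: [0.152, 0.988, -0.001, 0.004]
contact_force: [1.0, 0.0, 0.8]
gripper_width: 85.0
```

Emit:
servo_tool(
  turn=[
    [0,0,0],
    [0,0,0],
    [0,0,0],
    [0,0,0],
    [0,0,0],
  ],
  dp=[
    [0,0.0025,-0.02],
    [0,0,-0.015],
    [0,0,-0.006],
    [0,0,0],
    [0,0,0],
  ],
  fingers=[0.085,0.085,0.085,0.045,0.04],
)

```text
clock: 3.6
position: [459.8, -207.3, 68.0]
ee_rot: [0.152, 0.988, -0.001, 0.009]
contact_force: [0.1, -0.3, 0.1]
gripper_width: 51.2
```

```bash
cat > st.py <<'E'
from h import *
def st(yaw=-17.3):
    s=read_state(); Q=R.from_quat(s['ee_rot'])
    y=np.radians(yaw); X=-np.array([np.cos(y),np.sin(y),0]);Z=np.array([0,0,-1.]);Y=np.cross(Z,X)
    T=R.from_matrix(np.stack([X,Y,Z],1)); print('pos',s['position'].round(2),'corr turn',(T*Q.inv()).as_rotvec().round(4),'F',s['contact_force'].round(2),'M',s['wrist_torque'].round(2),'g',round(s['gripper_width'],2),'t',round(s['clock'],2))
    return s
if __name__=='__main__':
    import sys; st(float(sys.argv[1]) if len(sys.argv)>1 else -17.3)
E
python3 st.py
```

```text
pos [ 459.8  -207.26   68.05] corr turn [0.0051 0.0179 0.0032] F [ 0.15 -0.27  0.09] M [-0.    0.02 -0.02] g 51.2 t 3.6
```

Emit:
servo_tool(
  turn=[
    [0.005,0.018,0.003],
    [0,0,0],
    [0,0,0],
    [0,0,0],
    [0,0,0],
  ],
  dp=[
    [-0.0042,0.002,-0.004],
    [0,0,0],
    [0,0,0],
    [0,0,0],
    [0,0,0],
  ],
  fingers=[0.04,0.032,0.032,0.032,0.032],
)

```text
clock: 4.22
position: [456.1, -205.2, 65.0]
ee_rot: [0.15, 0.989, 0.0, 0.0]
contact_force: [-0.2, 0.2, 0.0]
gripper_width: 31.6
```

```bash
python3 st.py
```

```text
pos [ 456.06 -205.2    64.99] corr turn [ 0.0001  0.001  -0.0003] F [-0.23  0.16  0.03] M [ 0.05 -0.01  0.06] g 31.62 t 4.22
```

Now aligned to within 1 mrad; closing the fingers.

Emit:
servo_tool(
  turn=[
    [0,0,0],
    [0,0,0],
    [0,0,0],
    [0,0,0],
    [0,0,0],
  ],
  dp=[
    [0,0,0],
    [0,0,0],
    [0,0,0],
    [0,0,0],
    [0,0,0],
  ],
  fingers=[0.022,0.01,0.01,0.01,0.01],
)

```text
clock: 4.85
position: [456.2, -205.3, 65.2]
ee_rot: [0.15, 0.989, -0.0, 0.001]
contact_force: [-0.1, -0.2, -0.0]
gripper_width: 19.2
```

```bash
python3 st.py
```

```text
pos [ 456.22 -205.27   65.15] corr turn [ 0.0002  0.0014 -0.0003] F [-0.07 -0.2  -0.03] M [-0.05  0.06  0.01] g 19.17 t 4.85
```

Emit:
servo_tool(
  turn=[
    [0,0,0],
    [0,0,0],
    [0,0,0],
    [0,0,0],
    [0,0,0],
  ],
  dp=[
    [0,0,0.01],
    [0,0,0.02],
    [0,0,0.025],
    [0,0,0.04],
    [0,0,0.04],
  ],
  fingers=[0.01,0.01,0.01,0.01,0.01],
)

```text
clock: 5.48
position: [452.8, -204.7, 202.4]
ee_rot: [0.151, 0.989, 0.0, -0.004]
contact_force: [0.3, 0.6, -0.8]
gripper_width: 19.5
```

Emit:
servo_tool(
  turn=[
    [0,0,0],
    [0,0,0],
    [0,0,0],
    [0,0,0],
    [0,0,0],
  ],
  dp=[
    [0.013,0.047,0],
    [0.013,0.047,0],
    [0.013,0.047,0],
    [0.013,0.047,0],
    [0.013,0.047,0],
  ],
  fingers=[0.01,0.01,0.01,0.01,0.01],
)

```text
clock: 6.1
position: [519.8, 34.1, 210.3]
ee_rot: [0.154, 0.988, 0.001, 0.003]
contact_force: [0.8, 0.8, -1.0]
gripper_width: 19.0
```

Emit:
servo_tool(
  turn=[
    [0,0,0],
    [0,0,0],
    [0,0,0],
    [0,0,0],
    [0,0,0],
  ],
  dp=[
    [0.013,0.047,0],
    [0.013,0.047,0],
    [0,0,0],
    [0,0,0],
    [0,0,0],
  ],
  fingers=[0.01,0.01,0.01,0.01,0.01],
)

```text
clock: 6.72
position: [545.5, 133.0, 212.1]
ee_rot: [0.152, 0.988, 0.002, 0.003]
contact_force: [0.1, -1.0, -1.1]
gripper_width: 19.2
```

```bash
python3 - <<'E'
from st import *
s=st(); w=get_image('wrist'); save('w2',w['img'],1.5)
for r in search_frame('clamp','wrist'): print(r)
E
```

```text
pos [545.51 133.02 212.07] corr turn [-0.0023  0.0061  0.0038] F [ 0.06 -1.04 -1.07] M [-0.04 -0.    0.02] g 19.19 t 6.72
{'box': [184.2, 75.0, 99.5, 137.4], 'score': 0.73}
```

View pics/w2.png

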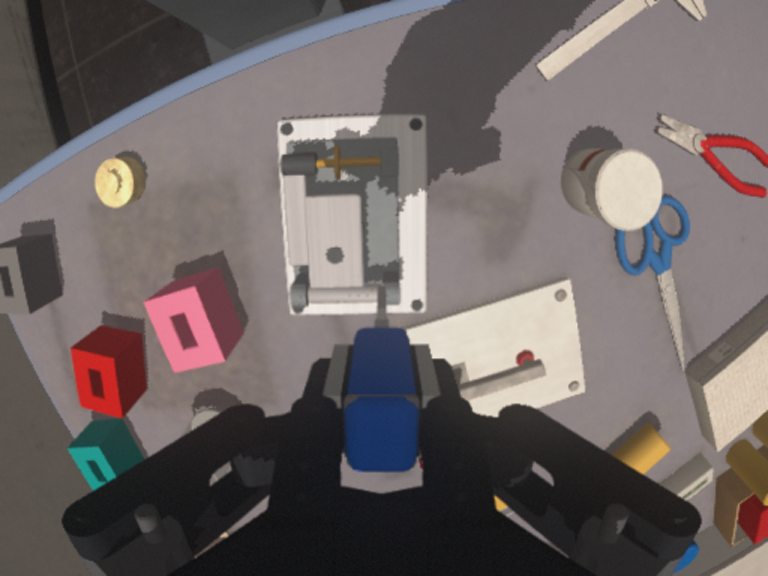

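The wrist view shows the clamp at centre: collar at (338,162), rod running right to about (382,160), lug in shadow. The tool is held upright. I'll enlarge it.

```bash
python3 - <<'E'
from h import *
w=get_image('wrist'); a=w['img'][70:215,178:292].astype(float)
a=255*(a/255)**.6
c1=cv2.resize(a[:70].astype(np.uint8),None,fx=7,fy=7,interpolation=cv2.INTER_CUBIC)
save('w2c',c1)
cv2.imwrite('pics/w2raw.png',w['img'][:,:,::-1])
g=cv2.cvtColor(w['img'],cv2.COLOR_RGB2GRAY)
for r in regions_of('clamp','wrist')[:1]:
    ct=max(cv2.findContours(r['region'].astype(np.uint8),0,2)[0],key=cv2.contourArea); print(cv2.boxPoints(cv2.minAreaRect(ct)).round(1))
E
```

```text
[[184.  75.]
 [284.  75.]
 [284. 209.]
 [184. 209.]]
```

View pics/w2c.png

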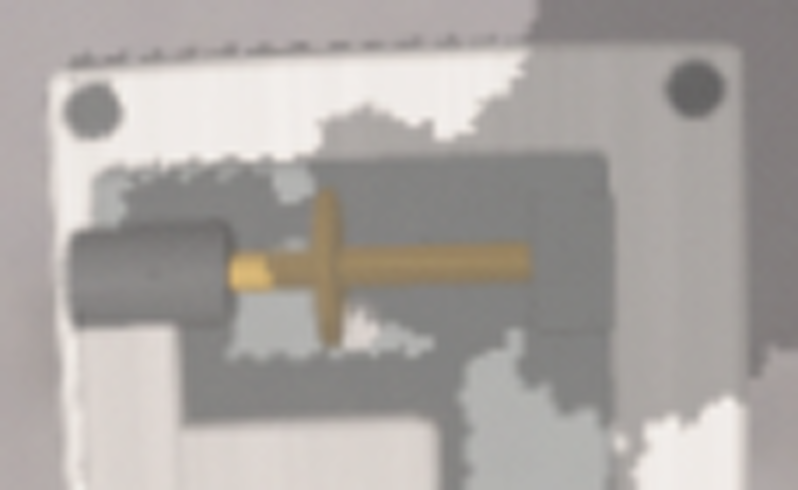

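```bash
python3 - <<'E'
from h import *
s=read_state(); w=get_image('wrist')
f=lambda x,y,z:wz(w,s,178+(x+.5)/7-.5,70+(y+.5)/7-.5,z)
ang=lambda a,b:np.degrees(np.arctan2(b[1]-a[1],b[0]-a[0]))
A,B=f(343,263,45),f(533,261,45); print('collar',A,'lug',B,np.linalg.norm(B-A),ang(A,B),'mid',(A+B)/2)
C,D=f(50,75,12),f(738,45,12); print('front corners',C,D,np.linalg.norm(C-D),ang(C,D))
# bottom corners full img 1.5x
E_,F=wz(w,s,288/1.5,312/1.5,12),wz(w,s,424.5/1.5,312/1.5,12); print(E_,F,np.linalg.norm(E_-F),ang(E_,F),ang(C,E_),ang(D,F))
P=(C+D+E_+F)/4; print('centre',P)
y=np.radians(ang(C,D)); Y=np.array([np.cos(y),np.sin(y)]);X=np.array([Y[1],-Y[0]])
for q in (A,B): print('in plate', (q[:2]-P[:2])@X,(q[:2]-P[:2])@Y)
# where the tip is now, per image: expected fork tip pixel
Q=R.from_quat(s['ee_rot']).as_matrix(); tip=s['position']+Q@np.array([0,0,61]); print('tip',tip, np.array(wproj(w,s,tip))*1.5)
E
python3 - <<'E'
import sys; sys.path.insert(0,'.')
E
python3 - <<'E'
from h import *
# independent check from top camera crop
c=get_image('top'); f=lambda x,y,z:at_z(c,205+x/7-.5,168+y/7-.5,z)
for n,p,z in [('collar',(252,316),45),('lugend',(188,298),45),('c1',(207,30),12),('c2',(440,98),12),('c3',(335,432),12),('c4',(100,358),12)]: print(n,f(*p,z).round(1))
E
```

```text
collar [474.04192327 125.59079789  45.        ] lug [482.39269297 152.26630752  45.        ] 27.952069128378014 72.61726804589615 mid [478.21730812 138.92855271  45.        ]
front corners [428.27144076  86.55141819  12.        ] [459.00485448 194.49623124  12.        ] 112.23468885843154 74.10759781176561
[577.23616812  41.52953536  12.        ] [611.28480445 149.786252    12.        ] 113.48491676066797 72.5407237425119 -16.816488289018185 -16.36244186731493
centre [518.94931695 118.0908592   12.        ]
in plate -45.24464749495742 -5.083793922823744
in plate -44.517663698305775 22.858819826019243
tip [546.14298863 133.2018971  151.0826054 ] [383.51312051 306.1685551 ]
collar [474.  123.9  45. ]
lugend [481.5 152.1  45. ]
c1 [608.8 149.4  12. ]
c2 [578.9  43.1  12. ]
c3 [426.9  87.6  12. ]
c4 [458.3 193.2  12. ]
```

Head offset is about -5 mm in y; gap middle at (478.2,138.9), and both cameras agree to within 2 mm. Next I go above the gap with the tips at about z 75.

Emit:
servo_tool(
  turn=[
    [-0.002,0.006,0.006],
    [0,0,0],
    [0,0,0],
    [0,0,0],
    [0,0,0],
  ],
  dp=[
    [-0.022,0.002,-0.02],
    [-0.022,0.002,-0.02],
    [-0.023,0.002,-0.02],
    [0,0,-0.008],
    [0,0,0],
  ],
  fingers=[0.01,0.01,0.01,0.01,0.01],
)

```text
clock: 7.65
position: [478.7, 138.6, 143.5]
ee_rot: [0.15, 0.989, 0.001, 0.002]
contact_force: [0.7, -0.2, -0.1]
gripper_width: 19.8
```

```bash
python3 st.py -17
```

```text
pos [478.72 138.62 143.51] corr turn [-0.0017  0.0041  0.0045] F [ 0.72 -0.18 -0.06] M [-0.01 -0.02  0.03] g 19.75 t 7.65
```

Emit:
servo_tool(
  turn=[
    [-0.0017,0.0041,0.0045],
    [0,0,0],
    [0,0,0],
    [0,0,0],
    [0,0,0],
  ],
  dp=[
    [0,0,-0.01],
    [0,0,-0.01],
    [0,0,-0.006],
    [0,0,-0.002],
    [0,0,0],
  ],
  fingers=[0.01,0.01,0.01,0.01,0.01],
)

```text
clock: 8.28
position: [481.3, 139.1, 114.4]
ee_rot: [0.148, 0.989, 0.001, 0.001]
contact_force: [0.2, -0.4, -0.1]
gripper_width: 19.3
```

```bash
python3 - <<'E'
from st import *
s=st(-17); w=get_image('wrist')
a=255*(w['img'][70:260,178:330]/255.)**.6
save('w3',a.astype(np.uint8),3.5)
E
```

```text
pos [481.3  139.05 114.45] corr turn [-0.0009  0.0023  0.0008] F [ 0.17 -0.41 -0.12] M [-0.01  0.02  0.05] g 19.29 t 8.28
```

View pics/w3.png

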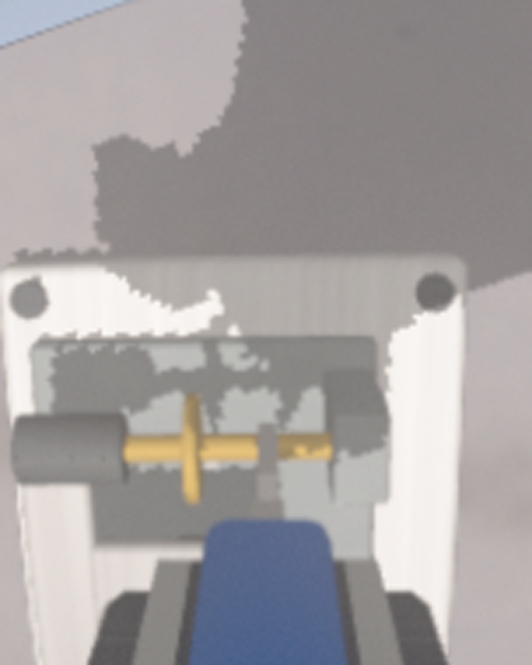

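The fork shows at (267,425-500), midway between collar (200) and lug (332). TCP x drifted +2.6, so I'll recheck the rod axis from this closer picture.

```bash
python3 - <<'E'
from h import *
s=read_state(); w=get_image('wrist')
f=lambda x,y,z:wz(w,s,178+(x+.5)/3.5-.5,70+(y+.5)/3.5-.5,z)
print('collar',f(201,449,45),'lug',f(332,446,45))
Q=R.from_quat(s['ee_rot']).as_matrix(); 
for dx in (11,6,-6):
    p=s['position']+Q@np.array([dx,0,62.2]); u=np.array(wproj(w,s,p)); print('tip',dx,p.round(1),(u-[178,70])*3.5)
E
```

```text
collar [475.23103134 124.86314104  45.        ] lug [482.86215977 152.07771124  45.        ]
tip 11 [471.  142.4  52.3] [272.00776082 417.30289609]
tip 6 [475.8 140.9  52.4] [271.94832588 440.30732105]
tip -6 [487.2 137.4  52.4] [271.8015324  494.12088916]
```

Emit:
servo_tool(
  turn=[
    [-0.001,0.002,0.001],
    [0,0,0],
    [0,0,0],
    [0,0,0],
    [0,0,0],
  ],
  dp=[
    [-0.0031,0.001,0],
    [0,0,0],
    [0,0,-0.001],
    [0,0,-0.001],
    [0,0,0],
  ],
  fingers=[0.01,0.01,0.01,0.01,0.01],
)

```text
clock: 9.0
position: [478.3, 140.5, 113.4]
ee_rot: [0.147, 0.989, 0.001, 0.001]
contact_force: [0.2, -0.8, -0.5]
gripper_width: 19.0
```

```bash
python3 st.py -17
```

```text
pos [478.31 140.51 113.38] corr turn [-0.0011  0.0021 -0.0007] F [ 0.24 -0.81 -0.48] M [0.02 0.06 0.02] g 19.04 t 9.0
```

Emit:
servo_tool(
  turn=[
    [-0.001,0.002,0],
    [0,0,0],
    [0,0,0],
    [0,0,0],
    [0,0,0],
  ],
  dp=[
    [-0.0002,-0.001,-0.0015],
    [-0.0002,0,-0.0015],
    [-0.0002,0,-0.0015],
    [-0.0002,0,-0.0015],
    [-0.0002,0,-0.0015],
  ],
  fingers=[0.01,0.01,0.01,0.01,0.01],
)

```text
clock: 9.62
position: [477.3, 139.4, 105.3]
ee_rot: [0.148, 0.989, -0.0, -0.0]
contact_force: [-0.0, 0.8, -1.1]
gripper_width: 19.4
```

```bash
python3 st.py -17
```

```text
pos [477.31 139.37 105.3 ] corr turn [ 0.     -0.0001 -0.0005] F [-0.05  0.79 -1.14] M [-0.02  0.    0.02] g 19.38 t 9.62
```

Emit:
servo_tool(
  turn=[
    [0,0,0],
    [0,0,0],
    [0,0,0],
    [0,0,0],
    [0,0,0],
  ],
  dp=[
    [0.0004,0,-0.003],
    [0,0,-0.003],
    [0,0,-0.003],
    [0,0,-0.002],
    [0,0,0],
  ],
  fingers=[0.01,0.01,0.01,0.01,0.01],
)

```text
clock: 10.25
position: [477.6, 139.3, 93.2]
ee_rot: [0.148, 0.989, -0.0, -0.0]
contact_force: [-0.5, 0.2, -0.6]
gripper_width: 19.3
```

```bash
python3 st.py -17
```

```text
pos [477.58 139.32  93.24] corr turn [ 0.0004 -0.0006 -0.0006] F [-0.49  0.22 -0.62] M [-0.   -0.02 -0.03] g 19.25 t 10.25
```

Emit:
servo_tool(
  turn=[
    [0,0,0],
    [0,0,0],
    [0,0,0],
    [0,0,0],
    [0,0,0],
  ],
  dp=[
    [-0.0009,-0.0029,0],
    [-0.0009,-0.0029,0],
    [-0.0006,-0.0019,0],
    [-0.0003,-0.001,0],
    [0,0,0],
  ],
  fingers=[0.01,0.01,0.01,0.01,0.01],
)

```text
clock: 10.88
position: [474.8, 129.9, 93.6]
ee_rot: [0.148, 0.989, -0.0, -0.0]
contact_force: [-0.1, 0.0, -0.8]
gripper_width: 19.4
```

```bash
cat >> st.py <<'E'
    s=read_state(); Y=np.array([.292,.956,0]);X=np.array([.956,-.292,0])
    print('along Y',round((s['position']-[477.58,139.32,93.24])@Y,2),'X',round((s['position']-[477.58,139.32,93.24])@X,2),'FY',round(s['contact_force']@Y,2),'FX',round(s['contact_force']@X,2))
E
python3 st.py -17
```

```text
pos [474.81 129.92  93.58] corr turn [ 0.     -0.     -0.0004] F [-0.13  0.02 -0.81] M [0.02 0.03 0.03] g 19.37 t 10.88
along Y -9.79 X 0.1 FY -0.02 FX -0.13
```

Emit:
servo_tool(
  turn=[
    [0,0,0],
    [0,0,0],
    [0,0,0],
    [0,0,0],
    [0,0,0],
  ],
  dp=[
    [-0.0002,-0.0006,0],
    [-0.0002,-0.0006,0],
    [-0.0002,-0.0006,0],
    [-0.0002,-0.0006,0],
    [0,0,0],
  ],
  fingers=[0.01,0.01,0.01,0.01,0.01],
)

```text
clock: 11.5
position: [474.3, 128.2, 93.7]
ee_rot: [0.148, 0.989, 0.001, 0.0]
contact_force: [0.7, 1.0, -0.2]
gripper_width: 19.4
```

```bash
python3 st.py -17
```

```text
pos [474.32 128.19  93.65] corr turn [-0.0013  0.001  -0.0006] F [ 0.66  1.   -0.25] M [0.12 0.07 0.03] g 19.43 t 11.5
along Y -11.59 X 0.14 FY 1.15 FX 0.34
```

Emit:
servo_tool(
  turn=[
    [0,0,0],
    [0,0,0],
    [0,0,0],
    [0,0,0],
    [0,0,0],
  ],
  dp=[
    [-0.0002,-0.0008,0],
    [-0.0002,-0.0008,0],
    [-0.0002,-0.0008,0],
    [-0.0002,-0.0008,0],
    [0,0,0],
  ],
  fingers=[0.01,0.01,0.01,0.01,0.01],
)

```text
clock: 12.12
position: [474.3, 127.8, 93.7]
ee_rot: [0.148, 0.989, 0.004, 0.002]
contact_force: [-0.4, 3.2, -1.4]
gripper_width: 19.3
```

```bash
python3 st.py -17
```

```text
pos [474.28 127.8   93.72] corr turn [-0.0067  0.0042 -0.0005] F [-0.38  3.17 -1.39] M [ 0.93  0.24 -0.04] g 19.33 t 12.12
along Y -11.97 X 0.21 FY 2.92 FX -1.29
```

Emit:
servo_tool(
  turn=[
    [-0.006,0.004,0],
    [-0.002,0.001,0],
    [-0.002,0.001,0],
    [-0.002,0.001,0],
    [-0.002,0.001,0],
  ],
  dp=[
    [-0.0003,-0.001,0],
    [-0.0003,-0.001,0],
    [-0.0003,-0.001,0],
    [-0.0003,-0.001,0],
    [-0.0003,-0.001,0],
  ],
  fingers=[0.01,0.01,0.01,0.01,0.01],
)

```text
clock: 12.75
position: [474.3, 127.2, 93.8]
ee_rot: [0.148, 0.989, 0.0, 0.0]
contact_force: [-1.0, 6.6, -2.4]
gripper_width: 19.4
```

```bash
python3 st.py -17
```

```text
pos [474.3  127.17  93.77] corr turn [-0.0005  0.001   0.0002] F [-0.98  6.63 -2.4 ] M [2.33 0.49 0.08] g 19.4 t 12.75
along Y -12.57 X 0.41 FY 6.05 FX -2.87
```

```bash
cat > br.py <<'E'
from h import *
def br(n=None):
    s=read_state(); w=get_image('wrist'); im=w['img'].astype(int); h=cv2.cvtColor(w['img'],cv2.COLOR_RGB2HSV)
    m=(h[:,:,0]>10)&(h[:,:,0]<28)&(h[:,:,1]>90); m=m.astype(np.uint8); m[:120]=0;m[250:]=0;m[:,:170]=0;m[:,330:]=0
    cols=m.sum(0); i=np.nonzero(cols)[0]; print('brass cols', {int(k):(int(cols[k]),int(np.nonzero(m[:,k])[0].mean())) for k in i})
    if n: save(n,(255*(w['img'][100:250,190:310]/255.)**.6).astype(np.uint8),5)
if __name__=='__main__':
    import sys; br(*sys.argv[1:])
E
python3 br.py p1
```

```text
brass cols {229: (8, 212), 230: (8, 212), 231: (8, 212), 232: (8, 212), 233: (8, 212), 234: (8, 212), 235: (8, 212), 236: (9, 212), 237: (9, 212), 238: (8, 212), 239: (9, 212), 240: (9, 212), 241: (8, 212), 242: (9, 212), 243: (9, 212), 244: (9, 212), 245: (9, 212), 246: (9, 212), 247: (9, 212), 248: (22, 206), 249: (21, 206), 250: (17, 204), 251: (3, 201), 258: (3, 210), 259: (5, 210), 260: (8, 211), 261: (8, 211), 262: (9, 212), 263: (9, 212), 264: (9, 212), 265: (9, 212), 266: (9, 212), 267: (9, 212), 268: (9, 212), 269: (9, 212), 270: (9, 212), 271: (9, 212), 272: (9, 212), 273: (9, 212), 274: (8, 211), 275: (8, 211), 276: (8, 211), 277: (8, 211), 278: (8, 211), 279: (8, 211), 280: (8, 211), 281: (8, 211), 282: (8, 211), 283: (8, 211), 284: (8, 211), 285: (8, 211), 286: (8, 211), 287: (8, 211), 288: (8, 211), 289: (8, 211), 290: (8, 211), 291: (8, 211), 292: (8, 211), 293: (8, 211), 294: (5, 211)}
```

View pics/p1.png

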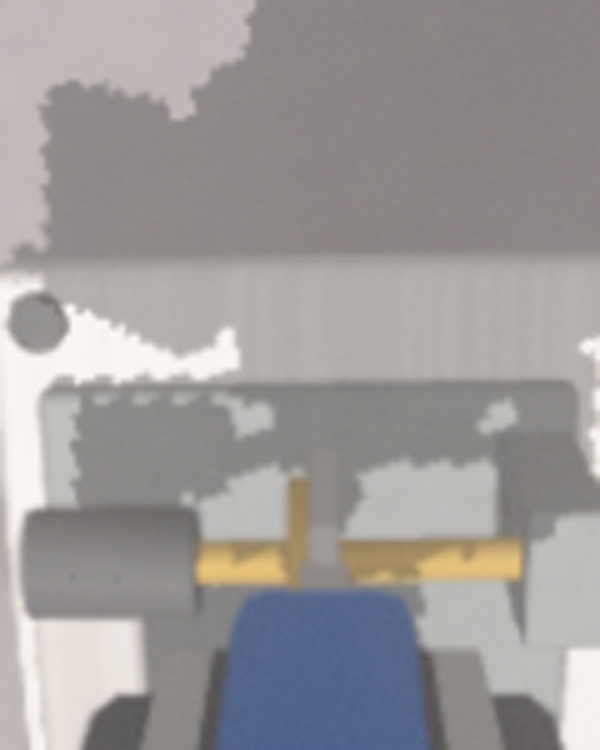

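The fork lies flat on the collar (face at col 252, lug 294) and the collar has only just begun to move. There is an X side force, so I'll ease the tool about 1 mm to clamp -x while pressing.

Emit:
servo_tool(
  turn=[
    [0,0,0],
    [-0.002,0.001,0],
    [-0.002,0.001,0],
    [-0.002,0.001,0],
    [-0.002,0.001,0],
  ],
  dp=[
    [-0.0014,-0.001,0],
    [-0.0009,-0.0011,0],
    [-0.0005,-0.0012,0],
    [-0.0005,-0.0012,0],
    [-0.0005,-0.0012,0],
  ],
  fingers=[0.01,0.01,0.01,0.01,0.01],
)

```text
clock: 13.42
position: [473.9, 126.8, 94.0]
ee_rot: [0.148, 0.989, 0.002, 0.003]
contact_force: [-1.2, 6.8, -1.9]
gripper_width: 19.5
```

```bash
python3 st.py -17
```

```text
pos [473.95 126.82  94.01] corr turn [-0.0023  0.0063 -0.0002] F [-1.2   6.78 -1.94] M [2.45 0.42 0.06] g 19.49 t 13.43
along Y -13.01 X 0.18 FY 6.13 FX -3.13
```

Emit:
servo_tool(
  turn=[
    [-0.002,0.006,0],
    [-0.002,0.001,0],
    [-0.002,0.001,0],
    [-0.002,0.001,0],
    [-0.002,0.001,0],
  ],
  dp=[
    [-0.0012,-0.0012,0],
    [-0.0012,-0.0013,0],
    [-0.0012,-0.0014,0],
    [-0.0012,-0.0014,0],
    [-0.0012,-0.0014,0],
  ],
  fingers=[0.01,0.01,0.01,0.01,0.01],
)

```text
clock: 14.05
position: [473.7, 126.6, 94.4]
ee_rot: [0.147, 0.989, 0.003, 0.005]
contact_force: [1.1, 6.5, -4.3]
gripper_width: 19.6
```

```bash
python3 st.py -17; python3 br.py|cut -c1-2000 | tr '}' '\n' | sed 's/), /)\n/g' | awk -F'[:(,]' '{print $1,$3}' | awk '$2>0{printf "%s:%s ",$1,$2}'
```

```text
pos [473.67 126.64  94.38] corr turn [-0.0047  0.0107 -0.0011] F [ 1.14  6.48 -4.28] M [ 2.34 -0.16  0.06] g 19.59 t 14.05
along Y -13.27 X -0.04 FY 6.53 FX -0.81
brass:cols 230:8 231:9 232:9 233:9 234:9 235:9 236:9 237:9 238:9 239:9 240:9 241:9 242:9 243:9 244:9 245:9 246:9 247:9 248:22 249:21 250:17 251:9 258:4 259:7 260:8 261:8 262:8 263:8 264:8 265:8 266:8 267:8 268:8 269:8 270:8 271:8 272:8 273:8 274:8 275:8 276:8 277:8 278:8 279:8 280:8 281:8 282:8 283:8 284:8 285:8 286:8 287:8 288:8 289:9 290:9 291:9 292:9 293:9 294:7
```

Emit:
servo_tool(
  turn=[
    [-0.004,0.008,0.001],
    [-0.003,0.004,0],
    [-0.002,0.004,0],
    [-0.002,0.004,0],
    [-0.002,0.004,0],
  ],
  dp=[
    [-0.0012,-0.0014,-0.0006],
    [-0.0012,-0.0015,-0.0006],
    [-0.0011,-0.0016,-0.0006],
    [-0.0011,-0.0016,-0.0006],
    [-0.0011,-0.0016,-0.0006],
  ],
  fingers=[0.01,0.01,0.01,0.01,0.01],
)

```text
clock: 14.72
position: [473.6, 124.7, 94.2]
ee_rot: [0.146, 0.989, 0.001, 0.0]
contact_force: [-2.2, 6.8, -0.8]
gripper_width: 19.2
```

```bash
python3 st.py -17; cat > b2.py <<'E'
from h import *
w=get_image('wrist'); h=cv2.cvtColor(w['img'],cv2.COLOR_RGB2HSV)
m=((h[:,:,0]>10)&(h[:,:,0]<28)&(h[:,:,1]>90)).astype(np.uint8); m[:120]=0;m[250:]=0;m[:,:170]=0;m[:,330:]=0
c=m.sum(0); i=np.nonzero(c)[0]; k=np.nonzero(c>14)[0]; print('brass',i.min(),i.max(),'collar',k, 'rod row',[np.nonzero(m[:,j])[0].mean().round(1) for j in (i.min()+4,i.max()-4)])
E
python3 b2.py
```

```text
pos [473.61 124.68  94.15] corr turn [-0.0019  0.0004 -0.0045] F [-2.22  6.77 -0.79] M [2.25 0.4  0.03] g 19.16 t 14.72
along Y -15.16 X 0.48 FY 5.82 FX -4.1
brass 233 297 collar [248 249 250] rod row [np.float64(212.0), np.float64(211.0)]
```

The collar is moving (housing-to-collar 19→15 px). I continue.

Emit:
servo_tool(
  turn=[
    [-0.002,0.002,-0.004],
    [-0.002,0.003,-0.001],
    [-0.002,0.003,-0.001],
    [-0.002,0.003,-0.001],
    [-0.002,0.003,-0.001],
  ],
  dp=[
    [-0.0018,-0.0015,-0.0004],
    [-0.0016,-0.0016,-0.0004],
    [-0.0014,-0.0017,-0.0004],
    [-0.0014,-0.0017,-0.0004],
    [-0.0014,-0.0017,-0.0004],
  ],
  fingers=[0.01,0.01,0.01,0.01,0.01],
)

```text
clock: 15.4
position: [473.4, 124.3, 94.3]
ee_rot: [0.149, 0.989, 0.004, 0.002]
contact_force: [-0.5, 7.6, -2.6]
gripper_width: 19.6
```

```bash
python3 st.py -17;python3 b2.py
```

```text
pos [473.41 124.32  94.28] corr turn [-0.0071  0.0051  0.0022] F [-0.47  7.56 -2.62] M [2.51 0.07 0.02] g 19.59 t 15.4
along Y -15.56 X 0.39 FY 7.09 FX -2.65
brass 233 297 collar [248 249 250] rod row [np.float64(212.0), np.float64(210.5)]
```

Emit:
servo_tool(
  turn=[
    [-0.007,0.006,0.001],
    [-0.005,0.005,0],
    [-0.005,0.005,0],
    [-0.005,0.005,0],
    [-0.005,0.005,0],
  ],
  dp=[
    [-0.0016,-0.0018,-0.0006],
    [-0.0016,-0.0018,-0.0006],
    [-0.0016,-0.0018,-0.0006],
    [-0.0016,-0.0018,-0.0006],
    [-0.0016,-0.0018,-0.0006],
  ],
  fingers=[0.01,0.01,0.01,0.01,0.01],
)

```text
clock: 16.08
position: [473.4, 124.0, 94.2]
ee_rot: [0.147, 0.989, -0.002, -0.0]
contact_force: [-0.0, 7.9, -1.6]
gripper_width: 19.2
```

```bash
python3 st.py -17;python3 b2.py
```

```text
pos [473.39 124.02  94.24] corr turn [ 0.0038 -0.0007 -0.0012] F [-0.03  7.93 -1.6 ] M [2.67 0.12 0.  ] g 19.22 t 16.07
along Y -15.85 X 0.46 FY 7.57 FX -2.35
brass 234 299 collar [248 249 250] rod row [np.float64(212.0), np.float64(211.0)]
```

Emit:
servo_tool(
  turn=[
    [0.002,0,0],
    [-0.003,0.004,0],
    [-0.003,0.004,0],
    [-0.003,0.004,0],
    [-0.003,0.004,0],
  ],
  dp=[
    [-0.0022,-0.0016,-0.0006],
    [-0.0024,-0.0017,-0.0006],
    [-0.0024,-0.0017,-0.0006],
    [-0.0024,-0.0018,-0.0006],
    [-0.0024,-0.0018,-0.0006],
  ],
  fingers=[0.01,0.01,0.01,0.01,0.01],
)

```text
clock: 16.75
position: [472.7, 123.8, 94.4]
ee_rot: [0.145, 0.989, 0.002, 0.005]
contact_force: [2.3, 7.1, -4.0]
gripper_width: 19.4
```

```bash
python3 st.py -17;python3 b2.py
```

```text
pos [472.75 123.81  94.43] corr turn [-0.0025  0.01   -0.0051] F [ 2.33  7.11 -4.01] M [ 2.17 -0.62  0.06] g 19.41 t 16.75
along Y -16.23 X -0.09 FY 7.48 FX 0.15
brass 234 298 collar [248 249 250] rod row [np.float64(212.0), np.float64(211.5)]
```

Emit:
servo_tool(
  turn=[
    [-0.003,0.009,-0.004],
    [-0.003,0.006,-0.001],
    [-0.003,0.006,-0.001],
    [-0.003,0.006,-0.001],
    [-0.003,0.006,-0.001],
  ],
  dp=[
    [-0.002,-0.0018,-0.0012],
    [-0.002,-0.0019,-0.0012],
    [-0.002,-0.002,-0.0012],
    [-0.002,-0.002,-0.0012],
    [-0.002,-0.002,-0.0012],
  ],
  fingers=[0.01,0.01,0.01,0.01,0.01],
)

```text
clock: 17.42
position: [472.8, 122.1, 94.0]
ee_rot: [0.147, 0.989, 0.001, 0.0]
contact_force: [-0.9, 6.8, 1.4]
gripper_width: 19.6
```

```bash
python3 st.py -17;python3 b2.py
```

```text
pos [472.85 122.09  94.04] corr turn [-0.0023  0.0012 -0.0015] F [-0.93  6.84  1.44] M [2.28 0.2  0.04] g 19.58 t 17.43
along Y -17.85 X 0.5 FY 6.27 FX -2.88
brass 236 301 collar [248 249 250] rod row [np.float64(212.0), np.float64(211.0)]
```

Emit:
servo_tool(
  turn=[
    [-0.003,0.005,-0.001],
    [-0.003,0.005,-0.001],
    [-0.003,0.005,-0.001],
    [-0.003,0.005,-0.001],
    [-0.003,0.005,-0.001],
  ],
  dp=[
    [-0.0024,-0.0019,-0.0008],
    [-0.0024,-0.002,-0.0008],
    [-0.0024,-0.0021,-0.0008],
    [-0.0024,-0.0021,-0.0008],
    [-0.0024,-0.0021,-0.0008],
  ],
  fingers=[0.01,0.01,0.01,0.01,0.01],
)

```text
clock: 18.1
position: [472.6, 121.7, 94.5]
ee_rot: [0.148, 0.989, 0.004, 0.002]
contact_force: [2.0, 7.1, -2.3]
gripper_width: 19.5
```

```bash
python3 st.py -17;python3 b2.py
```

```text
pos [472.58 121.72  94.53] corr turn [-0.0066  0.0051 -0.    ] F [ 1.99  7.15 -2.3 ] M [ 2.57 -0.38  0.01] g 19.46 t 18.1
along Y -18.29 X 0.36 FY 7.41 FX -0.18
brass 237 301 collar [248 249 250 251] rod row [np.float64(212.0), np.float64(210.5)]
```

Emit:
servo_tool(
  turn=[
    [-0.006,0.006,0],
    [-0.005,0.006,0],
    [-0.005,0.006,0],
    [-0.005,0.006,0],
    [-0.005,0.006,0],
  ],
  dp=[
    [-0.002,-0.0022,-0.001],
    [-0.002,-0.0022,-0.001],
    [-0.002,-0.0023,-0.001],
    [-0.002,-0.0023,-0.001],
    [-0.002,-0.0023,-0.001],
  ],
  fingers=[0.01,0.01,0.01,0.01,0.01],
)

```text
clock: 18.77
position: [472.8, 120.3, 94.6]
ee_rot: [0.146, 0.989, -0.001, 0.0]
contact_force: [1.5, 5.5, 0.8]
gripper_width: 19.7
```

```bash
python3 st.py -17;python3 b2.py
```

```text
pos [472.78 120.3   94.58] corr turn [ 0.0013  0.0005 -0.0038] F [1.54 5.49 0.84] M [ 1.82 -0.44  0.07] g 19.72 t 18.77
along Y -19.58 X 0.97 FY 5.7 FX -0.13
brass 239 304 collar [248 249 250] rod row [np.float64(212.5), np.float64(211.5)]
```

Emit:
servo_tool(
  turn=[
    [-0.002,0.003,-0.003],
    [-0.003,0.005,-0.001],
    [-0.003,0.005,-0.001],
    [-0.003,0.005,-0.001],
    [-0.003,0.005,-0.001],
  ],
  dp=[
    [-0.0024,-0.002,-0.0008],
    [-0.0024,-0.002,-0.0008],
    [-0.0024,-0.002,-0.0008],
    [-0.0024,-0.0021,-0.0008],
    [-0.0024,-0.0021,-0.0008],
  ],
  fingers=[0.01,0.01,0.01,0.01,0.01],
)

```text
clock: 19.45
position: [473.7, 119.5, 98.0]
ee_rot: [0.147, 0.989, 0.002, 0.004]
contact_force: [-0.4, 6.8, 1.8]
gripper_width: 19.2
```

```bash
python3 st.py -17;python3 b2.py
```

```text
pos [473.75 119.53  97.96] corr turn [-0.0025  0.0088 -0.0026] F [-0.42  6.82  1.83] M [ 2.41 -0.04  0.03] g 19.2 t 19.45
along Y -20.04 X 2.12 FY 6.4 FX -2.39
brass 239 305 collar [248 249 250] rod row [np.float64(212.0), np.float64(211.5)]
```

z rose by itself with an upward force, so the bar seems to be leaving the lug. I raise the tool while pressing.

Emit:
servo_tool(
  turn=[
    [-0.003,0.008,-0.002],
    [-0.003,0.004,-0.001],
    [-0.003,0.004,-0.001],
    [-0.003,0.004,-0.001],
    [-0.003,0.004,-0.001],
  ],
  dp=[
    [-0.0018,-0.002,0.001],
    [-0.0018,-0.002,0.002],
    [-0.0018,-0.002,0.002],
    [-0.0018,-0.002,0.002],
    [-0.0018,-0.002,0.002],
  ],
  fingers=[0.01,0.01,0.01,0.01,0.01],
)

```text
clock: 20.12
position: [476.8, 118.8, 113.5]
ee_rot: [0.147, 0.989, 0.004, 0.007]
contact_force: [1.8, 6.5, -3.6]
gripper_width: 19.2
```

```bash
python3 st.py -17;python3 br.py p2 >/dev/null; python3 b2.py
```

```text
pos [476.82 118.83 113.46] corr turn [-0.0056  0.0145 -0.0009] F [ 1.84  6.51 -3.64] M [ 2.19 -0.49  0.01] g 19.22 t 20.12
along Y -19.8 X 5.26 FY 6.76 FX -0.15
brass 239 304 collar [248 249 250 251] rod row [np.float64(208.0), np.float64(206.5)]
```

View pics/p2.png

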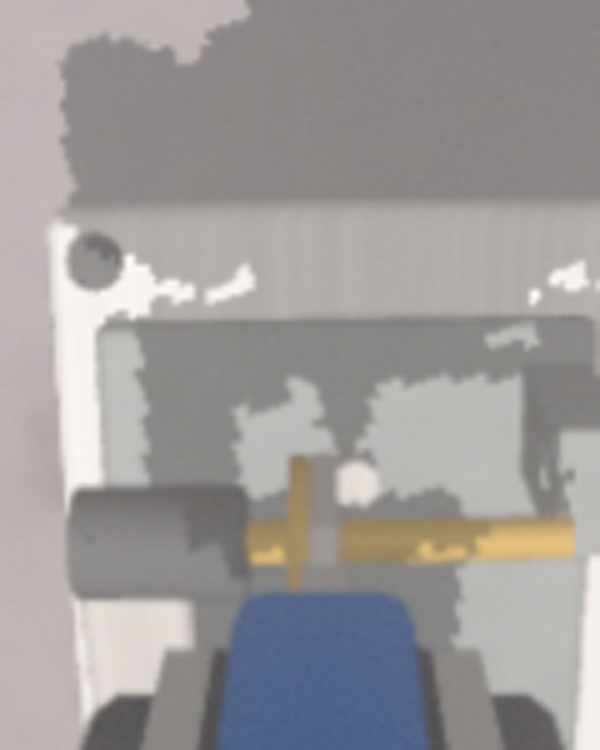

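The rod has risen with the tool and its end now lies above the lug's edge (575,540). I ease off towards +y and re-centre in x.

Emit:
servo_tool(
  turn=[
    [-0.005,0.01,0],
    [0,0.004,0],
    [0,0,0],
    [0,0,0],
    [0,0,0],
  ],
  dp=[
    [-0.0012,0.0005,0],
    [-0.001,0.001,0],
    [-0.0003,0.002,0],
    [0.0003,0.002,0],
    [0.0003,0.002,0],
  ],
  fingers=[0.01,0.01,0.01,0.01,0.01],
)

```text
clock: 20.85
position: [478.0, 127.7, 114.8]
ee_rot: [0.147, 0.989, 0.002, 0.003]
contact_force: [-0.3, -1.1, -1.2]
gripper_width: 19.5
```

```bash
python3 st.py -17; python3 b2.py
```

```text
pos [478.   127.7  114.84] corr turn [-0.0025  0.0071 -0.002 ] F [-0.35 -1.1  -1.18] M [ 0.04 -0.    0.03] g 19.5 t 20.85
along Y -10.99 X 3.8 FY -1.15 FX -0.01
brass 226 302 collar [246 247 248 249] rod row [np.float64(210.0), np.float64(208.5)]
```

Emit:
servo_tool(
  turn=[
    [-0.0025,0.007,-0.002],
    [0,0,0],
    [0,0,0],
    [0,0,0],
    [0,0,0],
  ],
  dp=[
    [0,0.003,0],
    [0,0.003,0],
    [0,0,0],
    [0,0,0.001],
    [0,0,0.002],
  ],
  fingers=[0.01,0.01,0.01,0.01,0.01],
)

```text
clock: 21.52
position: [477.0, 133.1, 117.5]
ee_rot: [0.148, 0.989, -0.001, -0.001]
contact_force: [-0.2, -0.6, -0.8]
gripper_width: 19.8
```

```bash
python3 st.py -17; python3 b2.py
```

```text
pos [477.04 133.06 117.47] corr turn [ 0.0025 -0.003   0.0003] F [-0.24 -0.56 -0.76] M [ 0.02  0.03 -0.04] g 19.81 t 21.52
along Y -6.14 X 1.31 FY -0.61 FX -0.06
brass 220 295 collar [239 240 241 242 243] rod row [np.float64(212.0), np.float64(211.5)]
```

Emit:
servo_tool(
  turn=[
    [0.0025,-0.003,0],
    [0,0,0],
    [0,0,0],
    [0,0,0],
    [0,0,0],
  ],
  dp=[
    [0.0002,0,0.003],
    [0.0002,0,0.004],
    [0.0002,0,0.006],
    [0,0,0.01],
    [0,0,0.012],
  ],
  fingers=[0.01,0.01,0.01,0.01,0.01],
)

```text
clock: 22.2
position: [477.7, 132.9, 154.9]
ee_rot: [0.148, 0.989, 0.0, 0.0]
contact_force: [0.9, -0.2, -1.5]
gripper_width: 19.4
```

Emit:
servo_tool(
  turn=[
    [0,0,0],
    [0,0,0],
    [0,0,0],
    [0,0,0],
    [0,0,0],
  ],
  dp=[
    [0.02,0,0.03],
    [0.02,0,0.03],
    [0.02,0,0],
    [0,0,0],
    [0,0,0],
  ],
  fingers=[0.01,0.01,0.01,0.01,0.01],
)

```text
clock: 22.82
position: [539.0, 132.9, 221.8]
ee_rot: [0.148, 0.989, 0.002, 0.002]
contact_force: [-0.1, 0.9, -1.4]
gripper_width: 19.5
```

```bash
python3 - <<'E'
from st import *
s=st(-17); w=get_image('wrist'); c=get_image('scene')
a=(255*(w['img'][60:220,170:330]/255.)**.6).astype(np.uint8); b=(255*(c['img'][185:257,212:284]/255.)**.6).astype(np.uint8)
A=cv2.resize(a,(400,400),interpolation=2);B=cv2.resize(b,(400,400),interpolation=2); save('p3',np.hstack([A,B]))
E
```

```text
pos [538.96 132.87 221.82] corr turn [-0.0024  0.0047 -0.0002] F [-0.11  0.89 -1.37] M [-0.01  0.09 -0.04] g 19.5 t 22.82
```

View pics/p3.png

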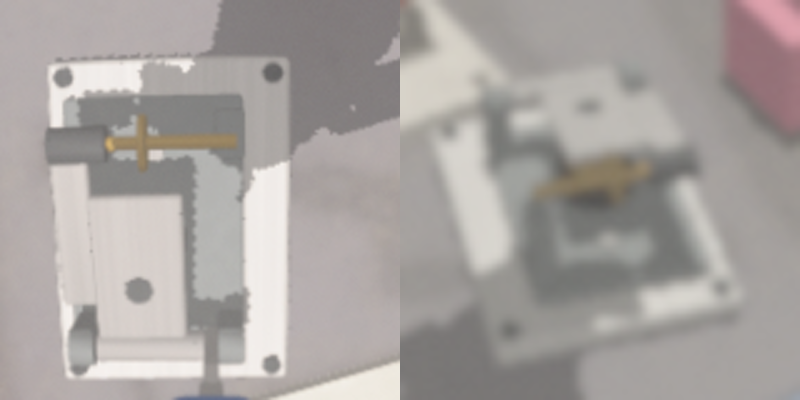

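The strap stands open: the rod now passes over the lug (rod end (237,142), lug (215-243)), and the tool is clear of it. Back to the stand.

Emit:
servo_tool(
  turn=[
    [-0.002,0.005,-0.005],
    [0,0,0],
    [0,0,0],
    [0,0,0],
    [0,0,0],
  ],
  dp=[
    [-0.012,-0.047,0],
    [-0.012,-0.047,0],
    [-0.012,-0.047,0],
    [-0.012,-0.047,0],
    [-0.012,-0.047,0],
  ],
  fingers=[0.01,0.01,0.01,0.01,0.01],
)

```text
clock: 23.55
position: [474.1, -105.0, 220.8]
ee_rot: [0.146, 0.989, -0.001, -0.001]
contact_force: [1.5, -0.4, 0.2]
gripper_width: 19.3
```

Emit:
servo_tool(
  turn=[
    [0,0,0],
    [0,0,0],
    [0,0,0],
    [0,0,0],
    [0,0,0],
  ],
  dp=[
    [-0.012,-0.047,0],
    [-0.012,-0.047,0],
    [0,0,0],
    [0,0,0],
    [0,0,0],
  ],
  fingers=[0.01,0.01,0.01,0.01,0.01],
)

```text
clock: 24.18
position: [445.7, -202.2, 220.6]
ee_rot: [0.146, 0.989, -0.001, -0.002]
contact_force: [-0.1, 0.2, 0.2]
gripper_width: 19.5
```

```bash
python3 st.py -17.3
```

```text
pos [ 445.68 -202.23  220.64] corr turn [ 0.0004 -0.0044 -0.0079] F [-0.08  0.2   0.18] M [-0.02  0.02  0.02] g 19.47 t 24.18
along Y -335.84 X 69.23 FY 0.17 FX -0.13
```

Emit:
servo_tool(
  turn=[
    [0,-0.004,-0.008],
    [0,0,0],
    [0,0,0],
    [0,0,0],
    [0,0,0],
  ],
  dp=[
    [0.0105,-0.003,-0.02],
    [0,0,-0.03],
    [0,0,-0.025],
    [0,0,-0.006],
    [0,0,0],
  ],
  fingers=[0.01,0.01,0.01,0.01,0.01],
)

```text
clock: 24.8
position: [459.4, -200.5, 139.3]
ee_rot: [0.146, 0.989, -0.0, 0.002]
contact_force: [-0.2, -0.4, -0.5]
gripper_width: 19.5
```

```bash
python3 st.py -17.3
```

```text
pos [ 459.4  -200.53  139.28] corr turn [ 0.0012  0.0037 -0.0097] F [-0.21 -0.35 -0.49] M [ 0.01 -0.04 -0.05] g 19.45 t 24.8
along Y -330.21 X 81.86 FY -0.4 FX -0.1
```

Emit:
servo_tool(
  turn=[
    [0.001,0.004,-0.01],
    [0,0,0],
    [0,0,0],
    [0,0,0],
    [0,0,0],
  ],
  dp=[
    [-0.0032,-0.0048,-0.005],
    [0,0,-0.005],
    [0,0,0],
    [0,0,0],
    [0,0,0],
  ],
  fingers=[0.01,0.01,0.01,0.01,0.01],
)

```text
clock: 25.42
position: [457.7, -205.8, 131.3]
ee_rot: [0.151, 0.989, -0.0, 0.002]
contact_force: [-0.7, 0.6, -1.2]
gripper_width: 19.3
```

```bash
python3 st.py -17.3; python3 - <<'E'
from h import *
w=get_image('wrist'); save('p4',(255*(w['img'][110:270,190:330]/255.)**.6).astype(np.uint8),4.2)
# expected handle top corners vs blue mask, for slip check
s=read_state(); Q=R.from_quat(s['ee_rot']).as_matrix()
for p in [(0,0,62.2),(11,0,62.2),(12.5,10,-46),(12.5,-10,-46)]: print(p,(np.array(wproj(w,s,s['position']+Q@np.array(p)))-[190,110])*4.2)
print('well c',(np.array(wproj(w,s,[456,-205.3,55]))-[190,110])*4.2)
E
```

```text
pos [ 457.71 -205.78  131.32] corr turn [0.0012 0.0048 0.0003] F [-0.71  0.61 -1.23] M [-0.05  0.01  0.  ] g 19.3 t 25.43
along Y -335.72 X 81.77 FY 0.38 FX -0.86
(0, 0, 62.2) [275.81927028 392.93749841]
(11, 0, 62.2) [275.97721606 332.73726029]
(12.5, 10, -46) [392.93700681 669.49493684]
(12.5, -10, -46) [173.40788424 669.90436618]
well c [275.05839009 355.66513489]
```

View pics/p4.png

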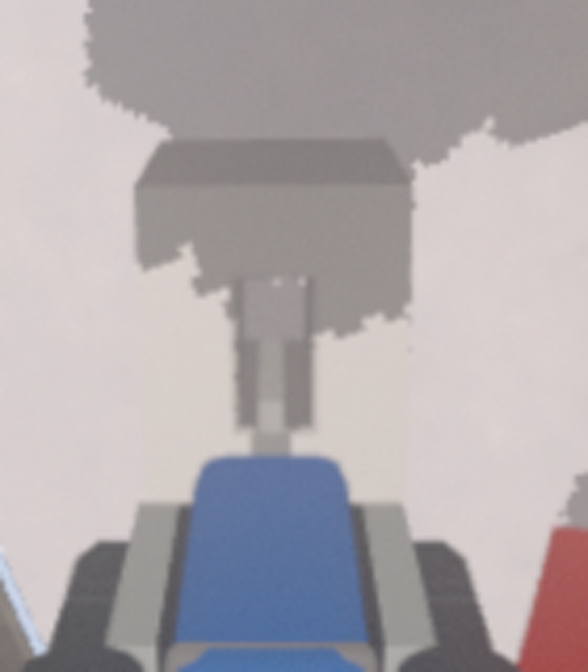

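The well (236-313, 277-430) and the fork tip (270,340) line up, with the same small offset as before the pressing, so the tool has not slipped in the grip. Now inserting.

Emit:
servo_tool(
  turn=[
    [0.001,0.005,0],
    [0,0,0],
    [0,0,0],
    [0,0,0],
    [0,0,0],
  ],
  dp=[
    [-0.0018,0.0005,-0.003],
    [-0.0003,0,-0.004],
    [0,0,-0.003],
    [0,0,0],
    [0,0,0],
  ],
  fingers=[0.01,0.01,0.01,0.01,0.01],
)

```text
clock: 26.1
position: [455.4, -205.2, 120.4]
ee_rot: [0.151, 0.989, -0.0, -0.0]
contact_force: [-0.8, 0.1, -1.1]
gripper_width: 19.3
```

```bash
python3 st.py -17.3
```

```text
pos [ 455.37 -205.2   120.42] corr turn [ 0.0001 -0.0009  0.0002] F [-0.77  0.1  -1.13] M [-0.01  0.02 -0.04] g 19.33 t 26.1
along Y -335.85 X 79.36 FY -0.12 FX -0.76
```

Emit:
servo_tool(
  turn=[
    [0,0,0],
    [0,0,0],
    [0,0,0],
    [0,0,0],
    [0,0,0],
  ],
  dp=[
    [0.0004,0,-0.003],
    [0,0,-0.003],
    [0,0,-0.004],
    [0,0,-0.004],
    [0,0,0],
  ],
  fingers=[0.01,0.01,0.01,0.01,0.01],
)

```text
clock: 26.72
position: [455.8, -205.2, 105.4]
ee_rot: [0.151, 0.989, -0.0, -0.001]
contact_force: [0.0, -0.4, -0.3]
gripper_width: 19.2
```

```bash
python3 st.py -17.3
```

```text
pos [ 455.77 -205.21  105.39] corr turn [ 0.0001 -0.0011  0.0002] F [ 0.03 -0.35 -0.35] M [-0.03  0.03 -0.01] g 19.19 t 26.73
along Y -335.74 X 79.76 FY -0.33 FX 0.13
```

Emit:
servo_tool(
  turn=[
    [0,0,0],
    [0,0,0],
    [0,0,0],
    [0,0,0],
    [0,0,0],
  ],
  dp=[
    [0.0003,0,-0.007],
    [-0.0002,0,-0.008],
    [-0.0002,0,-0.008],
    [-0.0002,0,-0.006],
    [0,0,-0.002],
  ],
  fingers=[0.01,0.01,0.01,0.01,0.01],
)

```text
clock: 27.35
position: [455.3, -205.2, 72.0]
ee_rot: [0.151, 0.989, -0.0, -0.001]
contact_force: [-0.2, 0.6, -0.1]
gripper_width: 19.4
```

```bash
python3 st.py -17.3
```

```text
pos [ 455.27 -205.18   71.97] corr turn [-0.     -0.0016  0.0003] F [-0.23  0.63 -0.05] M [-0.08  0.    0.01] g 19.41 t 27.35
along Y -335.86 X 79.27 FY 0.53 FX -0.4
```

Emit:
servo_tool(
  turn=[
    [0,-0.0016,0],
    [0,0,0],
    [0,0,0],
    [0,0,0],
    [0,0,0],
  ],
  dp=[
    [0.0008,0,-0.002],
    [0,0,-0.0015],
    [0,0,-0.0012],
    [0,0,-0.001],
    [0,0,-0.0008],
  ],
  fingers=[0.01,0.01,0.01,0.01,0.01],
)

```text
clock: 27.98
position: [456.7, -205.3, 65.5]
ee_rot: [0.15, 0.989, -0.0, 0.001]
contact_force: [-0.0, 0.0, -0.8]
gripper_width: 19.4
```

```bash
python3 st.py -17.3
```

```text
pos [ 456.66 -205.29   65.5 ] corr turn [0.0003 0.0014 0.0001] F [-0.02  0.02 -0.82] M [-0.01 -0.01  0.  ] g 19.37 t 27.98
along Y -335.56 X 80.63 FY 0.01 FX -0.03
```

Emit:
servo_tool(
  turn=[
    [0,0.001,0],
    [0,0,0],
    [0,0,0],
    [0,0,0],
    [0,0,0],
  ],
  dp=[
    [-0.0003,0,-0.0006],
    [0,0,-0.0006],
    [0,0,-0.0006],
    [0,0,-0.0006],
    [0,0,-0.0006],
  ],
  fingers=[0.01,0.01,0.01,0.01,0.01],
)

```text
clock: 28.6
position: [456.6, -205.3, 65.1]
ee_rot: [0.15, 0.989, -0.0, 0.001]
contact_force: [-1.0, 1.2, 6.1]
gripper_width: 19.3
```

```bash
python3 st.py -17.3
```

```text
pos [ 456.56 -205.3    65.09] corr turn [ 0.001   0.001  -0.0009] F [-1.    1.22  6.11] M [ 0.38  0.58 -0.04] g 19.32 t 28.6
along Y -335.59 X 80.53 FY 0.87 FX -1.31
```

Seated: 6 N upward at the original height of 65.1. Next I open the fingers and rise.

Emit:
servo_tool(
  turn=[
    [0,0,0],
    [0,0,0],
    [0,0,0],
    [0,0,0],
    [0,0,0],
  ],
  dp=[
    [0,0,0],
    [0,0,0],
    [0,0,0],
    [0,0,0],
    [0,0,0],
  ],
  fingers=[0.022,0.03,0.04,0.05,0.06],
)

```text
clock: 29.22
position: [456.8, -205.4, 64.6]
ee_rot: [0.15, 0.989, -0.0, 0.001]
contact_force: [-0.1, -0.9, -0.9]
gripper_width: 59.9
```

Emit:
servo_tool(
  turn=[
    [0,0,0],
    [0,0,0],
    [0,0,0],
    [0,0,0],
    [0,0,0],
  ],
  dp=[
    [0,0,0.015],
    [0,0,0.03],
    [0,0,0.04],
    [0,0,0.05],
    [0,0,0.03],
  ],
  fingers=[0.07,0.07,0.07,0.07,0.07],
)

```text
clock: 29.85
position: [453.8, -205.0, 231.4]
ee_rot: [0.15, 0.989, -0.0, -0.003]
contact_force: [0.3, 0.1, -0.3]
gripper_width: 70.2
```

Emit:
servo_tool(
  turn=[
    [0,0,0],
    [0,0,0],
    [0,0,0],
    [0,0,0],
    [0,0,0],
  ],
  dp=[
    [0,0,0],
    [0,0,0],
    [0,0,0],
    [0,0,0],
    [0,0,0],
  ],
  fingers=[0.07,0.07,0.07,0.07,0.07],
)

```text
clock: 30.48
position: [453.1, -204.7, 230.2]
ee_rot: [0.15, 0.989, -0.0, -0.004]
contact_force: [-0.0, 0.9, -0.6]
gripper_width: 69.7
```

```bash
python3 - <<'E'
from st import *
s=st(); w=get_image('wrist'); im=w['img'].astype(int)
m=((im[:,:,2]>im[:,:,0]+50)&(im[:,:,2]>170)); m[:,:200]=0; m[:,300:]=0; m[:120]=0;m[300:]=0
ct=max(cv2.findContours(m.astype(np.uint8),0,2)[0],key=cv2.contourArea); b=cv2.boxPoints(cv2.minAreaRect(ct)); P=np.array([wz(w,s,u,v,111) for u,v in b])
print('handle top',P.mean(0).round(1),[np.hypot(*(P[(k+1)%4]-P[k])[:2]).round(1) for k in range(4)],np.degrees(np.arctan2(*(P[1]-P[0])[1::-1])))
c=get_image('scene');t=get_image('top')
A=cv2.resize(w['img'],(512,384));
cr=lambda i,y,x,h,ww:cv2.resize((255*(i[y:y+h,x:x+ww]/255.)**.6).astype(np.uint8),(250,250),interpolation=2)
B=np.hstack([cr(c['img'],180,205,80,80),cr(t['img'],165,200,80,80),cr(c['img'],150,325,60,60)])
B=cv2.copyMakeBorder(B,0,0,0,18,cv2.BORDER_CONSTANT); A=cv2.copyMakeBorder(A,0,0,0,768-512,cv2.BORDER_CONSTANT)
save('fin',np.vstack([A[:340],B]))
E
```

```text
pos [ 453.12 -204.71  230.2 ] corr turn [-0.001  -0.0083 -0.0001] F [-0.    0.9  -0.59] M [-0.06 -0.07  0.01] g 69.71 t 30.48
handle top [ 455.9 -206.5  111. ] [np.float64(17.3), np.float64(22.1), np.float64(17.7), np.float64(22.1)] 72.75810187447908
```

The picture limit is reached. I'll check the strap numerically: the brass position in the scene camera now against the start.

```bash
python3 - <<'E'
from h import *
def cen(im,x0,y0,x1,y1):
    h=cv2.cvtColor(im,cv2.COLOR_RGB2HSV); m=(h[:,:,0]>10)&(h[:,:,0]<28)&(h[:,:,1]>85); M=np.zeros_like(m); M[y0:y1,x0:x1]=m[y0:y1,x0:x1]
    y,x=np.nonzero(M); return len(x),x.mean().round(1),y.mean().round(1)
for n,f,box in [('scene','s',(225,195,275,245)),('top','t',(215,190,265,230))]:
    c=get_image(n); old=cv2.resize(cv2.imread(f'pics/{f}.png')[:,:,::-1],(512,384),interpolation=cv2.INTER_AREA)
    print(n,'start',cen(old,*box),'now',cen(c['img'],*box))
    p=lambda q:np.round(proj(c,q),1)
    print(' predicted shift closed->open', p((480.5,134,66))-p((478,134,45)))
    for q in ['beaker','brass_weight','jar','fork_handle']: print(q,[(round(r['score'],2),r['box']) for r in search_frame(q,n)[:1]])
E
```

```text
scene start (57, np.float64(248.7), np.float64(222.5)) now (79, np.float64(247.1), np.float64(216.5))
 predicted shift closed->open [-0.7 -6.9]
beaker [(0.97, [265.4, 146.3, 19.8, 31.6])]
brass_weight [(0.58, [315.9, 210.9, 13.7, 17.4])]
jar [(0.91, [150.7, 218.6, 29.8, 37.2])]
fork_handle [(0.59, [350.2, 164.9, 9.4, 18.8])]
top start (32, np.float64(238.5), np.float64(212.3)) now (42, np.float64(237.1), np.float64(210.4))
 predicted shift closed->open [-0.4 -1.7]
beaker [(0.91, [300.3, 138.0, 21.5, 24.1])]
brass_weight []
jar [(0.81, [168.3, 181.9, 21.2, 15.9])]
fork_handle []
```

```bash
python3 -c "from bench import *; print(job_done())"
```

```text
the job is handed in; nothing more can be done
None
```

The strap now stands open, the forked tool is back in its stand, and I handed the job in at about 31 s of the 61 s allowed.

**What I did:** I took the tool out of the grey stand and found the clamp head set about 5 mm to -y. I lowered the fork over the rod and pressed the collar to -y until the bar left the lug. Then I raised the tool about 20 mm, eased off to +y and withdrew.

**Last checks:**
- **Strap:** Since the start the brass bar has moved 6 px up in the scene picture; a fully open strap should give about 7 px. The top camera shows about 2 px, as expected. A wrist picture taken after the fork was withdrawn also shows the rod end above the lug.
- **Force:** The highest reading while pressing was about 8.5 N, read only between moves, so brief peaks would not show. The collar began to move only at about 6 to 7 N, above the 5 N given. I read the excess as friction between fork and collar.
- **Tool:** It seated at the original height to 0.1 mm, with about 6 N pressing back. Its handle was measured within 1 mm of where it began, at the same angle.
- **Other things:** The beaker and jar were found within a few pixels of their starting places in both cameras.

**Missing or unconfirmed:**
- In the last top-camera picture the network found neither the brass weight nor the handle. In the scene camera both were where they started.
- The picture limit was reached, so the final state was checked by numbers rather than by eye.

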